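# Load the lens-mount stack on the cradle arbor

### The arm

A 6-joint arm with a two-finger parallel gripper is mounted at the origin on the work surface. World frame = base frame: x ahead of the robot, y to its left, z up, the work surface at z = 0. Lengths are in m, angles in rad, forces in N, time in s.
With the tool pointing down it reaches from about 0.4 to 0.825 m from the base axis. Payload 7 kg.
Tool frame: the origin (TCP) lies between the finger pads; the fingertips stand 22 mm ahead of it and the grasp point (between the pads) lies 3 mm ahead of it; z points along the fingers, y is the direction in which the jaws open and shut (so a half turn about z gives the same grasp; the last joint's range is limited). The gripper opens to 88 mm and grips with 3 to 60 N. Pads are 19 mm wide; open, the fingers measure 130 mm over their backs; the gripper's body (78 mm by 193 mm) begins 47 mm behind the grasp point.
Start: joints at [1.393, 0.359, 0.012, 0, -1.224, -0.288], TCP at [0.303, 0.603, 0.249] pointing down, gripper open.
Joint ranges: [-3.07, 3.07], [-1.43, 2.12], [-1.02, 1.25], [-3.03, 1.67], [-3.05, -0], [-3.03, 3.03]. Speed limits (rad/s): [2.39, 2.39, 3.01, 3.14, 3.14, 3.14].

### API

Orientations are given as [roll, pitch, yaw] about the fixed x, y, z axes, in that order (R = Rz(yaw) Ry(pitch) Rx(roll)).
In Python, from station import * gives the robot as it stands. The module is installed in compiled form; this text tells all that it offers.
- The arm moves only by the tool move_arm, never from a script. Its argument "rows" is a list of rows, each an object with "delta_rot": the turn, a rotation vector about the world's x, y, z in degrees, a list of three; "delta_pos": the shift along the world's x, y, z in cm, a list of three; "hand": the finger opening in cm, from 0 to 8.76. A call has exactly 10 rows; each row shifts and turns the commanded pose from where the row before left it; what a row does not reach is not made up. A row lasts 1/10 s, in which the tool goes at most 50 mm and 8.59 degrees, less where a joint would pass 70% of its speed; a pose out of reach is approached as far as the arm can. A call is refused whole if a number of a shift passes 5 or a number of a turn 8.59, either way. A call with a gripper value outside its range is refused whole. The fingers move at their own pace and stop on an object; "force" is the grip in N (left out, the last holds). Time passes only in rows, so rows that do not move let the fingers close, or fill a call up. It gives the time, the measured TCP pose, the force and the opening at its end, in the units of the state.
- get_state(): the state, without advancing time (a new reading comes with each control period).
- grab_frame(name): name is "side" or "top" or "wrist"; returns the picture (400x640x3 uint8, blue, green, red); there is no depth.
- camera_info(name): a dict with "camera_matrix" (3x3 intrinsics, pixels), "world_from_camera" (4x4, takes a point from camera to world coordinates); the wrist camera has in their place "T_tool_cam" (4x4, takes a point from camera to tool coordinates, whose origin is the TCP and whose axes are the flange's). Camera axes: x right, y down, z forward; pixel columns grow to the right and rows downward; lengths in m; the calibration is good to about 2 mm. A picture is of the moment at which its call begins: read the wrist's pose just before it. camera_info takes no time and is no camera call.
- job_done(): hands the job in, once; it reports no verdict.
The state is a dict: "t": time; "q": joint angles; "qd": joint speeds; "joint_efforts": joint torques, N m; "eef_pos": TCP position; "ee_rot": TCP orientation; "force": force on the tool from outside, world axes, zero at the start; "moment": the same for the moment, N m; "width": finger opening in m.
Only numpy, scipy, OpenCV 4.12 (cv2) and the standard library are available. Lean on these libraries where they do the work, as an engineer would, in place of code of your own. Each camera call takes 0.05 s, during which the arm holds its last target.

### The job

Load the three aluminium parts onto the stepped arbor of the cradle, sliding each along between the side rails until it is fully home: first the thick spacer against the head, then the thin plate against the spacer, and last the blind cover, its pocket over the arbor's end, against the plate. Leave the stack upright with no gaps, let go of it, and do not knock over or shift the bottle, the jar or the slide box.

Things in the scene. Friction and masses are not known exactly. Their poses are not given: they have to be found in the camera images.
- cradle: Fixed loading cradle. Origin on the bench under the head's working face; x points from mouth to head (away from the robot, yaw up to 0.4 rad either way), z up. Black head block x 0 to 45 mm, 111 wide, top 68 mm above the bench, two posts on it to 82 mm. Parts fully home have their centres at x = -15 (spacer), -39 (plate), -60 (cover), y = 0, 37 mm above the bench.
- arbor_tip (a point): Free end of the steel arbor, on its axis: cradle x = -62 mm, y = 0, 34 mm above the bench; axes as the cradle. The arbor is level and fixed to the head face: root 32 mm in diameter from cradle x = 0 to -26 (3 mm chamfer), then 18 mm in diameter to -55, then a cone down to 10 mm in diameter at -62.
- load_floor (a point): Point on the cradle's floor near its open mouth: cradle x = -130 mm, y = 0; axes as the cradle. The floor is a slick (friction 0.25) aluminium plate, top 6 mm above the bench, cradle x -190 to +50, 134 wide. Black side rails, cradle x -180 to 0, stand 96 mm apart inside up to 20 mm above the bench, then flare outward to 112 mm apart at 32 mm as a lead-in.
- spacer_mid (a point): Centre of the spacer, the thickest part: bare aluminium, 90 mm wide (y), 62 high (z), standing on edge; this point is 31 mm above its underside. Bore along x, axis 3 mm below this point; solid above it. 30 mm thick (x), through bore 40 mm in diameter, passes over the arbor's root. 0.24 to 0.5 kg.
- plate_mid (a point): Centre of the plate, the thinnest part: bare aluminium, 90 mm wide (y), 62 high (z), standing on edge; this point is 31 mm above its underside. Bore along x, axis 3 mm below this point; solid above it. 18 mm thick (x), through bore 26 mm in diameter, does not pass over the arbor's root. 0.17 to 0.34 kg.
- cover_mid (a point): Centre of the blind cover: bare aluminium, 90 mm wide (y), 62 high (z), standing on edge; this point is 31 mm above its underside. Bore along x, axis 3 mm below this point; solid above it. 24 mm thick (x); the bore is a pocket 26 mm in diameter, 17 deep, open on the +x face (away from the robot at the start), closed on -x. It must face the head. 0.22 to 0.45 kg.
- wash_bottle: Bystander: white plastic bottle, 48 mm in diameter, 130 mm high with its cap, standing; origin at the centre of its underside. Leave it alone.
- jar: Bystander: amber jar with black lid, 56 mm in diameter, 75 mm high, standing; origin at the centre of its underside. Leave it alone.
- slide_box: Bystander: grey plastic box, 100 x 80 x 30 mm high; origin at the centre of its underside. Leave it alone.
Things that resemble listed ones, but are neither listed nor needed, are in the scene too. Leave any purple look-alike of the part that bears plate_mid alone.

How it is judged:
On the way, in this order (a step that is already met when the one before it is completed fails the run):
1. the spacer is home against the head (x of spacer_mid in the frame of cradle between -0.018 and -0.012 m and y of spacer_mid in the frame of cradle between -0.005 and 0.005 m and z of spacer_mid in the frame of cradle between 0.033 and 0.041 m and angle between spacer_mid's own z axis and vertical below 0.08 rad and angle between the x axis of spacer_mid and the x axis of cradle, either way round below 0.08 rad), for 0.2 s.
2. then the plate is home against the spacer (all of step 1 and x of plate_mid in the frame of cradle between -0.042 and -0.036 m and y of plate_mid in the frame of cradle between -0.005 and 0.005 m and z of plate_mid in the frame of cradle between 0.033 and 0.041 m and angle between plate_mid's own z axis and vertical below 0.08 rad and angle between the x axis of plate_mid and the x axis of cradle, either way round below 0.08 rad), for 0.2 s.
3. last the cover is home against the plate (all of step 2 and x of cover_mid in the frame of cradle between -0.063 and -0.057 m and y of cover_mid in the frame of cradle between -0.005 and 0.005 m and z of cover_mid in the frame of cradle between 0.033 and 0.041 m and angle between cover_mid's own z axis and vertical below 0.08 rad and angle between the x axis of cover_mid and the x axis of cradle, either way round below 0.08 rad), for 0.2 s.
At the end, for the whole second after the job is handed in: Spacer, plate and cover all sit on the arbor with their centres at cradle x = -15, -39 and -60 mm (each within 3 mm), y within 5 mm of the arbor axis and height within 4 mm of the seated one, upright and square to the cradle within 0.08 rad, at rest and released (all of step 3 and linear speed of each of spacer, plate, cover below 0.01 m/s); the robot touches nothing.
It fails at once if the wash bottle is shifted by more than 30 mm or knocked over (distance of wash_bottle from where it was at the start of the episode above 0.03 m or angle between wash_bottle's own z axis and vertical above 0.4 rad).
It fails at once if the jar is shifted by more than 30 mm or knocked over (distance of jar from where it was at the start of the episode above 0.03 m or angle between jar's own z axis and vertical above 0.4 rad).
It fails at once if the slide box is shifted by more than 30 mm or knocked over (distance of slide_box from where it was at the start of the episode above 0.03 m or angle between slide_box's own z axis and vertical above 0.4 rad).
It also fails if it takes over 72 s, if anything falls off the work surface, if the arm or the gripper's body presses on something with over 40 N, if the wrist force passes 120 N, or if a joint passes its speed limit or range.

## Working session

There is one attempt and no reset: what is moved stays moved. The work goes in short steps, Python scripts to look and compute and a tool call to move; the robot and the scene stay as the last step left them, time stands still between calls to the robot, and variables do not carry over. Pictures are saved under pics/ and viewed, and the job is handed in when it is done.

Besides the shell and the picture viewer there is one more tool, called by a JSON object that holds its "op" and its "data". move_arm: Moves the arm, as the interface text tells. Its arguments: {"type":"object","properties":{"rows":{"type":"array"},"force":{"type":"number"}},"required":["rows"]}

```bash
mkdir -p pics; ls; python3 - <<'E'
from station import *
import cv2, numpy as np
np.set_printoptions(precision=4,suppress=True)
print(get_state())
for n in ["side","top","wrist"]:
    im=grab_frame(n); cv2.imwrite(f"pics/{n}0.png",im); print(n,camera_info(n))
E
```

```text
pics
{'t': 0.0, 'q': array([ 1.3931,  0.3594,  0.0111, -0.0004, -1.2241, -0.2881]), 'qd': array([-0.0004,  0.0018,  0.0031, -0.0005, -0.0007, -0.0011]), 'joint_efforts': array([  0.001 , -58.271 ,  29.3047,   6.997 ,   0.0068,  -0.0002]), 'eef_pos': array([0.303 , 0.6027, 0.2476]), 'ee_rot': array([ 3.14  , -0.0001, -0.4659]), 'force': array([-0.1644,  0.0836, -0.1157]), 'moment': array([-0.0005, -0.0104,  0.0245]), 'width': 0.08767109782227325}
side {'camera_matrix': array([[460.3741,   0.    , 320.142 ],
       [  0.    , 460.3741, 199.0528],
       [  0.    ,   0.    ,   1.    ]]), 'world_from_camera': array([[ 0.8063, -0.4678,  0.362 ,  0.1587],
       [-0.5912, -0.6201,  0.5156, -0.519 ],
       [-0.0167, -0.6298, -0.7766,  0.9116],
       [ 0.    ,  0.    ,  0.    ,  1.    ]])}
top {'camera_matrix': array([[364.294 ,   0.    , 313.3583],
       [  0.    , 364.294 , 201.5446],
       [  0.    ,   0.    ,   1.    ]]), 'world_from_camera': array([[-0.0227, -0.9985,  0.0502,  0.5057],
       [-0.9996,  0.0234,  0.0144,  0.0409],
       [-0.0156, -0.0498, -0.9986,  0.8982],
       [ 0.    ,  0.    ,  0.    ,  1.    ]])}
wrist {'camera_matrix': array([[321.0901,   0.    , 316.4439],
       [  0.    , 321.0901, 201.1715],
       [  0.    ,   0.    ,   1.    ]]), 'T_tool_cam': array([[-0.0004, -0.9591, -0.2831,  0.0748],
       [ 1.    , -0.0003, -0.0007, -0.0009],
       [ 0.0006, -0.2831,  0.9591, -0.135 ],
       [ 0.    ,  0.    ,  0.    ,  1.    ]])}
```

View pics/top0.png

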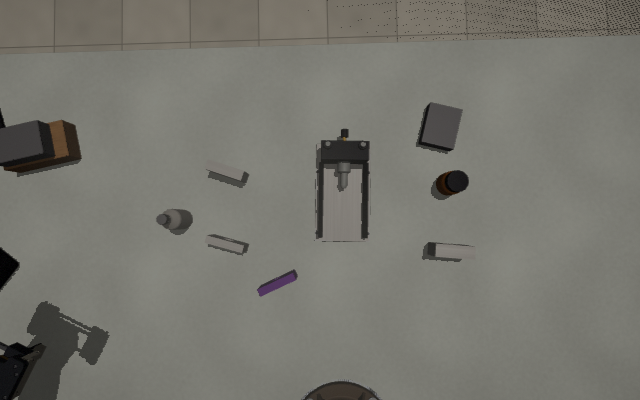

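View pics/side0.png

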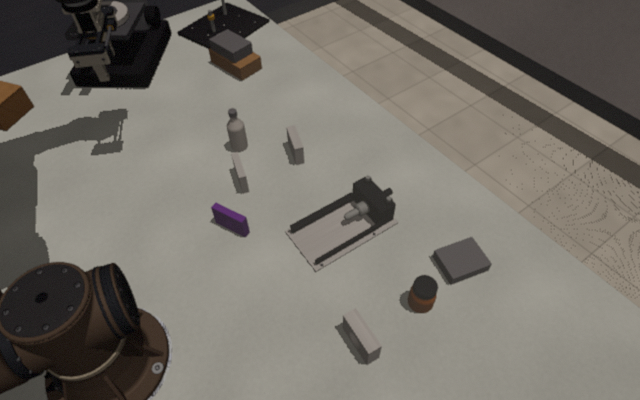

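View pics/wrist0.png

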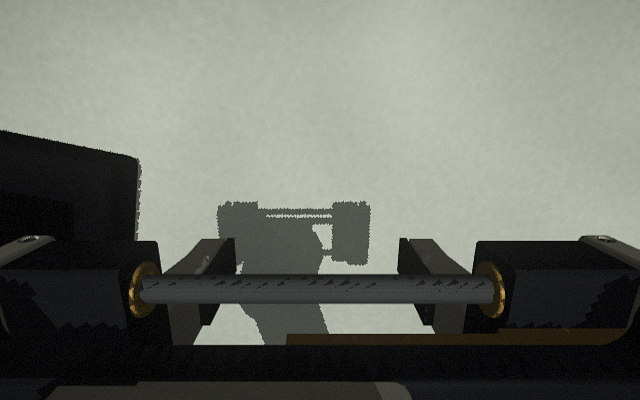

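The top view shows bare parts near (228,173), (227,244) and (448,252), the purple look-alike at (278,283), and the cradle at (343,190). I'll zoom in next.

```bash
cat > h.py <<'E'
from station import *
import cv2, numpy as np
np.set_printoptions(precision=4,suppress=True)
from scipy.spatial.transform import Rotation as R
def cam(n,st=None):
    c=camera_info(n); K=np.array(c["camera_matrix"])
    if n=="wrist":
        T=np.eye(4); T[:3,:3]=R.from_euler('xyz',st["ee_rot"]).as_matrix(); T[:3,3]=st["eef_pos"]
        return K,T@np.array(c["T_tool_cam"])
    return K,np.array(c["world_from_camera"])
def p2w(KT,uv,z):
    K,T=KT; uv=np.atleast_2d(np.array(uv,float)); out=[]
    for u,v in uv:
        d=T[:3,:3]@np.linalg.solve(K,[u,v,1]); s=(z-T[2,3])/d[2]; out.append(T[:3,3]+s*d)
    return np.array(out)
def w2p(KT,P):
    K,T=KT; P=np.atleast_2d(P); c=(P-T[:3,3])@T[:3,:3]; q=c@K.T; return q[:,:2]/q[:,2:]
def box(KT,x,y,yaw,t,w=.09,z0=0,h=.062):
    a=np.array([[sx*t/2,sy*w/2] for sx,sy in((1,1),(1,-1),(-1,-1),(-1,1))])
    c,s=np.cos(yaw),np.sin(yaw); a=a@np.array([[c,s],[-s,c]])+[x,y]
    return np.vstack([np.c_[a,np.full(4,z0)],np.c_[a,np.full(4,z0+h)]])
def up(im,x0,y0,x1,y1,f): return cv2.resize(im[y0:y1,x0:x1],None,fx=f,fy=f,interpolation=cv2.INTER_CUBIC)
E
python3 - <<'E'
from h import *
t=cv2.imread('pics/top0.png'); s=cv2.imread('pics/side0.png')
g=lambda i:np.clip(255*(i/255.)**.6,0,255).astype('uint8')
t=g(t);s=g(s)
a=up(t,195,150,295,260,4); b=up(t,410,200,490,270,5); 
cv2.imwrite('pics/t_l.png',a);cv2.imwrite('pics/t_r.png',b)
cv2.imwrite('pics/t_c.png',up(t,300,120,390,250,4.5))
cv2.imwrite('pics/s_l.png',up(s,205,100,320,240,4))
cv2.imwrite('pics/s_r.png',up(s,280,170,500,370,3))
E
```

```text
(no output)
```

View pics/t_l.png

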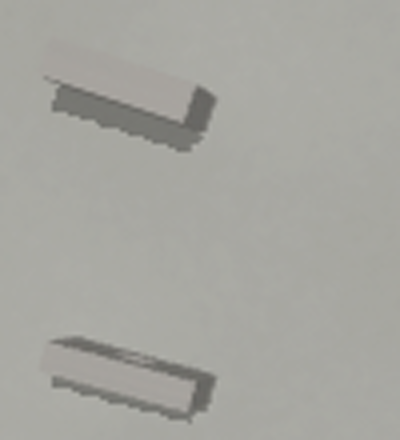

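View pics/t_r.png

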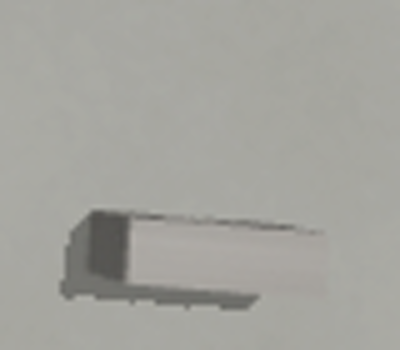

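View pics/t_c.png

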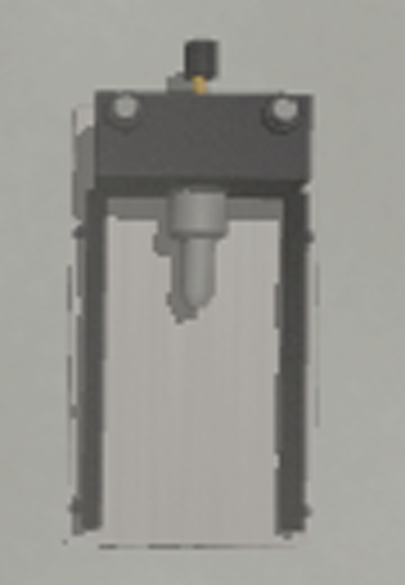

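View pics/s_l.png

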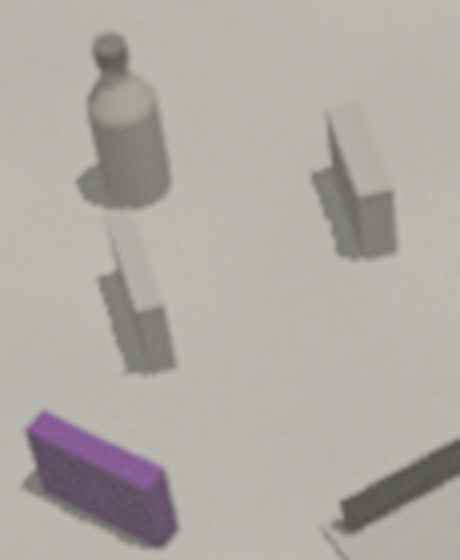

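View pics/s_r.png

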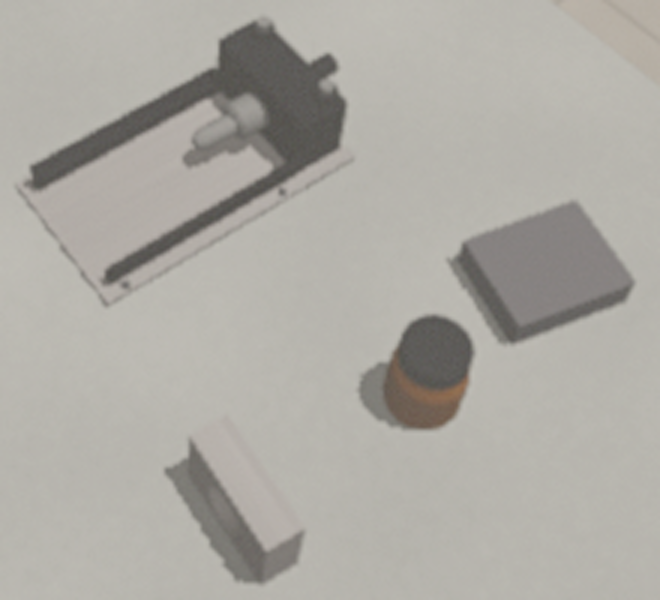

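```bash
cat > fit.py <<'E'
from h import *
from scipy.optimize import least_squares
T=cam('top');S=cam('side')
cr={'tl':(195,150,4,T),'tr':(410,200,5,T),'tc':(300,120,4.5,T),'sl':(205,100,4,S),'sr':(280,170,3,S)}
def pix(c,u,v):
    x0,y0,f,k=cr[c]; return np.array([(u+.5)/f-.5+x0,(v+.5)/f-.5+y0]),k
def fit(name,obs,x0):
    # obs: crop,u,v, local xyz
    def res(p):
        c,s=np.cos(p[2]),np.sin(p[2]); r=[]
        for cc,u,v,L in obs:
            px,k=pix(cc,u,v); W=[p[0]+c*L[0]-s*L[1],p[1]+s*L[0]+c*L[1],L[2]]
            r.append(w2p(k,W)[0]-px)
        return np.array(r).ravel()
    s=least_squares(res,x0,loss='soft_l1'); print(name,s.x,'\n',res(s.x).reshape(-1,2).round(1).tolist()); return s.x
def part(t,tops,bots):
    h=t/2; w=.045
    o=[]
    L=lambda a,b,z:(a*h,b*w,z)
    for c,lst in tops:
        for (u,v,a,b) in lst:o.append((c,u,v,L(a,b,.062)))
    for c,lst in bots:
        for (u,v,a,b) in lst:o.append((c,u,v,L(a,b,0)))
    return o
if __name__=="__main__":
    fit('cover',part(.024,[('tl',[(48,42,1,1),(198,85,1,-1),(183,125,-1,-1),(42,78,-1,1)]),('sl',[(327,108,-1,1),(352,103,1,1),(393,188,1,-1),(362,197,-1,-1)])],[('sl',[(398,250,1,-1),(362,258,-1,-1)])]),[.57,.3,.2])
    fit('plate',part(.018,[('tl',[(50,340,1,1),(197,378,1,-1),(188,412,-1,-1),(40,372,-1,1)]),('sl',[(108,218,-1,1),(128,214,1,1),(162,300,1,-1),(137,310,-1,-1)])],[('sl',[(176,367,1,-1),(150,372,-1,-1)])]),[.4,.3,.2])
    fit('spacer',part(.030,[('tr',[(128,213,1,1),(325,232,1,-1),(322,295,-1,-1),(126,284,-1,1)]),('sr',[(190,440,-1,1),(225,417,1,1),(302,532,1,-1),(264,552,-1,-1)])],[('sr',[(299,562,1,-1),(262,582,-1,-1)])]),[.4,-.3,0])
    fit('cradle',[('sr',18,186,(-.19,.067,.006)),('sr',108,304,(-.19,-.067,.006)),('sr',352,155,(.05,-.067,.006)),
     ('tc',97,92,(.045,.0555,.068)),('tc',310,95,(.045,-.0555,.068)),('tc',196,305,(-.062,0,.034)),('tc',89,186,(0,.0555,.068)),('tc',306,183,(0,-.0555,.068)),('sr',290,163,(0,-.0555,.006))],[.5,0,0])
E
python3 fit.py
```

```text
cover [ 0.6256  0.2596 -0.319 ] 
 [[0.0, -0.6], [-0.7, -0.1], [-0.0, -0.3], [-1.7, 0.3], [-1.1, 0.4], [1.2, -0.3], [0.3, 0.4], [-0.7, 0.3], [0.1, 1.3], [0.6, 1.4]]
plate [ 0.4554  0.261  -0.2881] 
 [[-1.2, 0.2], [-0.4, 1.1], [-0.2, 0.2], [-0.8, -0.2], [-0.7, -0.4], [1.1, -1.2], [1.0, 1.4], [0.2, 0.8], [0.9, 0.7], [0.6, 1.3]]
spacer [ 0.4268 -0.2651 -0.0939] 
 [[-0.0, 1.2], [0.4, 0.3], [0.3, 0.9], [-0.4, 0.2], [-0.4, -1.4], [0.7, -1.0], [1.5, -1.6], [1.0, -0.1], [-0.2, 0.3], [-0.4, 1.5]]
cradle [ 0.6412 -0.0189 -0.0294] 
 [[-1.3, -0.4], [0.1, 0.3], [0.4, 0.2], [-1.5, 0.4], [-0.5, -0.1], [-0.5, 0.8], [0.1, -1.1], [0.4, -0.2], [2.1, 4.0]]
```

{"op": "move_arm", "data": {"rows": [{"delta_pos":[3,-4,0],"delta_rot":[0,0,-7],"hand":8.76},{"delta_pos":[3,-4,0],"delta_rot":[0,0,-7],"hand":8.76},{"delta_pos":[3,-4,0],"delta_rot":[0,0,-7],"hand":8.76},{"delta_pos":[3,-4,0],"delta_rot":[0,0,-7],"hand":8.76},{"delta_pos":[3,-4,0],"delta_rot":[0,0,-7],"hand":8.76},{"delta_pos":[0,-4.9,0],"delta_rot":[0,0,-7],"hand":8.76},{"delta_pos":[0,-4.9,0],"delta_rot":[0,0,-7],"hand":8.76},{"delta_pos":[0,-4.9,0],"delta_rot":[0,0,-7],"hand":8.76},{"delta_pos":[0,-4.9,0],"delta_rot":[0,0,-7],"hand":8.76},{"delta_pos":[0,-4.9,0],"delta_rot":[0,0,-5.7],"hand":8.76}]}}

```text
t: 1.15
eef_pos: [0.4527, 0.1561, 0.2486]
ee_rot: [-3.142, 0.0, -1.669]
force: [0.9, -0.0, -0.1]
width: 0.0874
```

{"op": "move_arm", "data": {"rows": [{"delta_pos":[-0.3,-4.9,0],"delta_rot":[0,0,0],"hand":8.76},{"delta_pos":[-0.3,-4.9,0],"delta_rot":[0,0,0],"hand":8.76},{"delta_pos":[-0.3,-4.9,0],"delta_rot":[0,0,0],"hand":8.76},{"delta_pos":[-0.3,-4.9,0],"delta_rot":[0,0,0],"hand":8.76},{"delta_pos":[-0.3,-4.9,0],"delta_rot":[0,0,0],"hand":8.76},{"delta_pos":[-0.3,-4.9,0],"delta_rot":[0,0,0],"hand":8.76},{"delta_pos":[-0.3,-4.9,0],"delta_rot":[0,0,0],"hand":8.76},{"delta_pos":[-0.3,-4.9,0],"delta_rot":[0,0,0],"hand":8.76},{"delta_pos":[-0.2,-3.0,0],"delta_rot":[0,0,0],"hand":8.76},{"delta_pos":[0,0,0],"delta_rot":[0,0,0],"hand":8.76}]}}

```text
t: 2.15
eef_pos: [0.4264, -0.2669, 0.2479]
ee_rot: [3.14, -0.0, -1.669]
force: [-0.5, 0.2, -0.6]
width: 0.0879
```

```bash
cat > look.py <<'E'
import sys
from h import *
# look.py outname x y yaw t [z0] : wrist frame with predicted box overlay
n=sys.argv[1]; st=get_state(); im=grab_frame('wrist'); cv2.imwrite(f'pics/{n}_raw.png',im)
print('t',st['t'],'pos',st['eef_pos'],'rot',np.degrees(st['ee_rot']),'F',st['force'],'w',st['width'])
K=cam('wrist',st); np.save(f'pics/{n}.npy',K[1])
im=np.clip(255*(im/255.)**.6,0,255).astype('uint8')
a=[float(v) for v in sys.argv[2:]]
for i in range(0,len(a),5):
    b=w2p(K,box(K,*a[i:i+4],z0=a[i+4]))
    for j in range(4):
        cv2.line(im,tuple(b[j].round().astype(int).tolist()),tuple(b[(j+1)%4].round().astype(int).tolist()),(255,0,0),1)
        cv2.line(im,tuple(b[4+j].round().astype(int).tolist()),tuple(b[4+(j+1)%4].round().astype(int).tolist()),(0,0,255),1)
cv2.imwrite(f'pics/{n}.png',im)
E
python3 look.py w1 .4268 -.2651 -.0939 .03 0
```

```text
t 2.15 pos [ 0.4264 -0.2669  0.2479] rot [179.9214  -0.0131 -95.6222] F [-0.4817  0.2308 -0.6116] w 0.08789801673910293
```

View pics/w1.png

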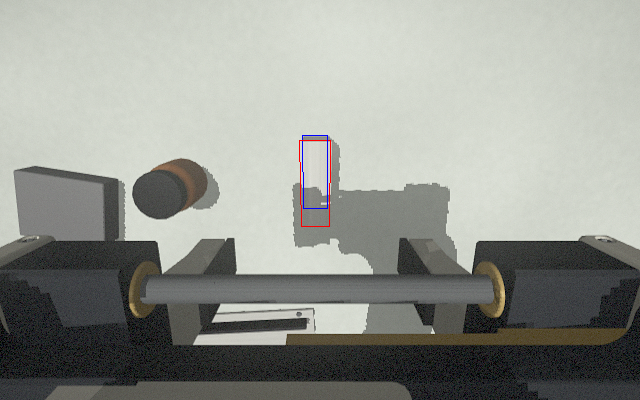

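```bash
python3 - <<'E'
from h import *
T=cam('top');S=cam('side')
print('jar',p2w(T,[[457,182]],.075),'box',p2w(T,[[440,127]],.03),'bot',p2w(T,[[163,219]],.13), 'purple',p2w(T,[[278,283]],.062))
cv2.imwrite('pics/w1z.png',up(cv2.imread('pics/w1.png'),260,110,390,260,4))
E
```

```text
jar [[ 0.5836 -0.2721  0.075 ]] box [[ 0.7211 -0.2543  0.03  ]] bot [[0.5147 0.3715 0.13  ]] purple [[0.364  0.1377 0.062 ]]
```

View pics/w1z.png

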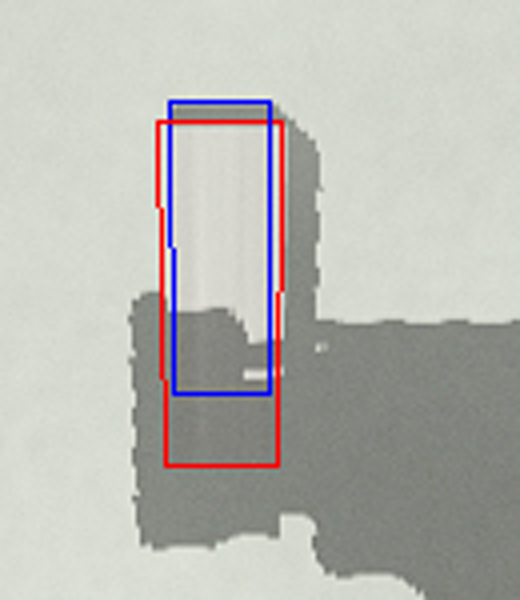

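{"op": "move_arm", "data": {"rows": [{"delta_pos":[0,0.2,-4],"delta_rot":[0,0,0],"hand":8.76},{"delta_pos":[0,0,-4],"delta_rot":[0,0,0],"hand":8.76},{"delta_pos":[0,0,-4],"delta_rot":[0,0,0],"hand":8.76},{"delta_pos":[0,0,-4],"delta_rot":[0,0,0],"hand":8.76},{"delta_pos":[0,0,-2],"delta_rot":[0,0,0],"hand":8.76},{"delta_pos":[0,0,-1.3],"delta_rot":[0,0,0],"hand":6},{"delta_pos":[0,0,0],"delta_rot":[0,0,0],"hand":3.5},{"delta_pos":[0,0,0],"delta_rot":[0,0,0],"hand":2},{"delta_pos":[0,0,0],"delta_rot":[0,0,0],"hand":2},{"delta_pos":[0,0,0],"delta_rot":[0,0,0],"hand":2}], "force": 25}}

```text
t: 3.2
eef_pos: [0.4279, -0.2619, 0.0566]
ee_rot: [-3.14, -0.0, -1.664]
force: [0.6, -0.9, -0.8]
width: 0.0535
```

{"op": "move_arm", "data": {"rows": [{"delta_pos":[0,0,0],"delta_rot":[0,0,0],"hand":2},{"delta_pos":[0,0,0],"delta_rot":[0,0,0],"hand":2},{"delta_pos":[0,0,0],"delta_rot":[0,0,0],"hand":2},{"delta_pos":[0,0,0],"delta_rot":[0,0,0],"hand":2},{"delta_pos":[0,0,0],"delta_rot":[0,0,0],"hand":2},{"delta_pos":[0,0,0],"delta_rot":[0,0,0],"hand":2},{"delta_pos":[0,0,1],"delta_rot":[0,0,0],"hand":2},{"delta_pos":[0,0,2],"delta_rot":[0,0,0],"hand":2},{"delta_pos":[0,0,4],"delta_rot":[0,0,0],"hand":2},{"delta_pos":[0,0,4],"delta_rot":[0,0,0],"hand":2}], "force": 25}}

```text
t: 4.2
eef_pos: [0.426, -0.2616, 0.1662]
ee_rot: [3.139, 0.001, -1.665]
force: [0.6, 0.1, -4.1]
width: 0.0296
```

```bash
cat > place.py <<'E'
E
python3 look.py w2 .426 -.2646 -.0939 .03 .111
python3 - <<'E'
from h import *
cv2.imwrite('pics/w2z.png',up(cv2.imread('pics/w2.png'),220,110,420,290,4))
E
```

```text
t 4.2 pos [ 0.426  -0.2616  0.1662] rot [179.8336   0.0318 -95.403 ] F [ 0.6397  0.0546 -4.1375] w 0.029647329754147283
```

View pics/w2z.png

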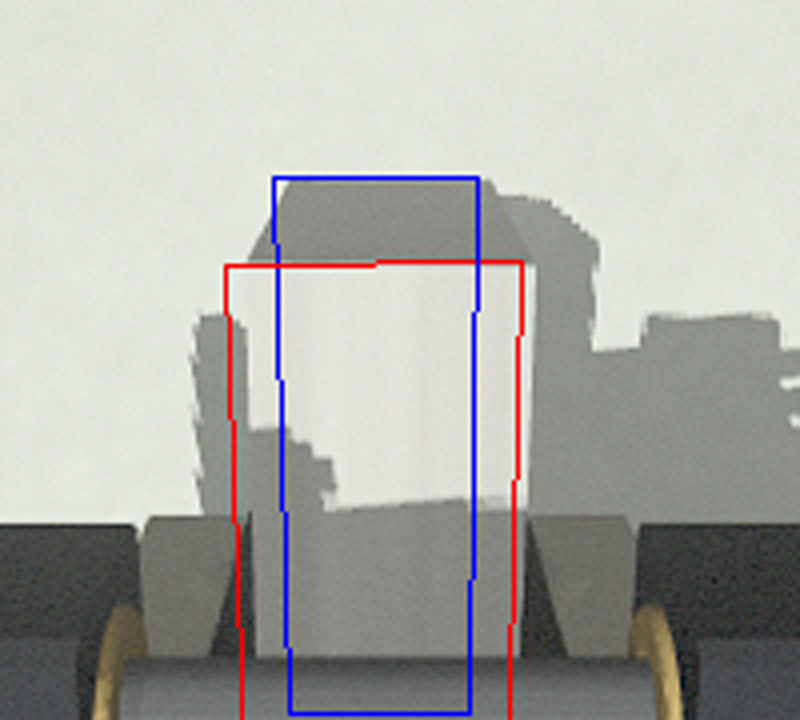

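{"op": "move_arm", "data": {"rows": [{"delta_pos":[1.7,4.1,0],"delta_rot":[0,0,0.6],"hand":2},{"delta_pos":[1.7,4.1,0],"delta_rot":[0,0,0.6],"hand":2},{"delta_pos":[1.7,4.1,0],"delta_rot":[0,0,0.6],"hand":2},{"delta_pos":[1.7,4.1,0],"delta_rot":[0,0,0.6],"hand":2},{"delta_pos":[1.7,4.1,0],"delta_rot":[0,0,0.6],"hand":2},{"delta_pos":[1.5,4.3,0],"delta_rot":[0,0,0.7],"hand":2},{"delta_pos":[0,0,-2],"delta_rot":[0,0,0],"hand":2},{"delta_pos":[0,0,-2],"delta_rot":[0,0,0],"hand":2},{"delta_pos":[0,0,-1],"delta_rot":[0,0,0],"hand":2},{"delta_pos":[0,0,0],"delta_rot":[0,0,0],"hand":2}]}}

```text
t: 5.25
eef_pos: [0.5258, -0.0144, 0.114]
ee_rot: [3.138, -0.001, -1.601]
force: [0.5, 0.1, -3.8]
width: 0.0298
```

```bash
cat > cr.py <<'E'
import sys
from h import *
# overlay cradle on views
n=sys.argv[1]; cx,cy,yaw=[float(v) for v in sys.argv[2:5]]; g=lambda i:np.clip(255*(i/255.)**.6,0,255).astype('uint8')
st=get_state(); print('t',st['t'],st['eef_pos'],np.degrees(st['ee_rot']),st['force'],st['width'])
def W(p):
    p=np.atleast_2d(p).astype(float); c,s=np.cos(yaw),np.sin(yaw); return np.c_[cx+c*p[:,0]-s*p[:,1],cy+s*p[:,0]+c*p[:,1],p[:,2]]
lines=[]
for s in(1,-1):
    lines+=[[(-.18,s*.048,.02),(0,s*.048,.02)],[(-.18,s*.056,.032),(0,s*.056,.032)],[(-.19,s*.067,.006),(.05,s*.067,.006)],[(-.18,s*.048,.006),(0,s*.048,.006)]]
lines+=[[(-.19,-.067,.006),(-.19,.067,.006)],[(0,-.0555,.068),(0,.0555,.068),(.045,.0555,.068),(.045,-.0555,.068),(0,-.0555,.068)],[(-.062,-.005,.034),(-.062,.005,.034)],[(-.055,.009,.034),(-.026,.009,.034)],[(-.055,-.009,.034),(-.026,-.009,.034)]]
cams={'w':('wrist',None),'t':('top',(280,100,420,260,4)),'s':('side',(270,160,410,280,4))}
for k in sys.argv[5]:
    nm,crop=cams[k]; st=get_state(); im=g(grab_frame(nm)); K=cam(nm,st); f=4 if crop else 1
    o=crop[:2] if crop else (0,0)
    if crop: im=up(im,*crop)
    for l in lines:
        p=W(l); 
        q=((w2p(K,p)-o+.5)*f-.5).round().astype(int)
        cv2.polylines(im,[q.reshape(-1,1,2)],False,(0,0,255),1)
    cv2.imwrite(f'pics/{n}_{k}.png',im)
E
python3 cr.py c1 .6412 -.0189 -.0294 wts
```

```text
t 5.25 [ 0.5258 -0.0144  0.114 ] [179.7974  -0.06   -91.7122] [ 0.4817  0.0577 -3.8159] 0.029766624083359002
```

View pics/c1_w.png

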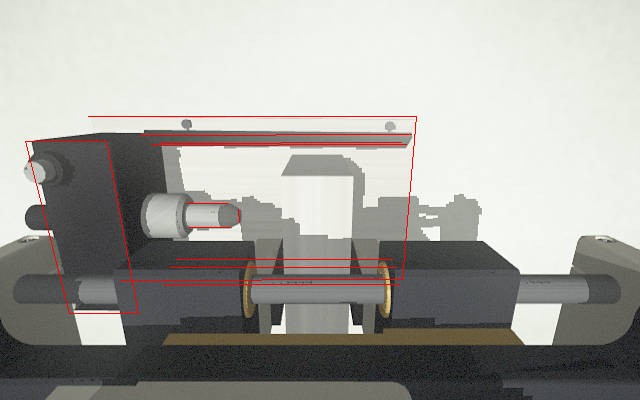

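View pics/c1_t.png

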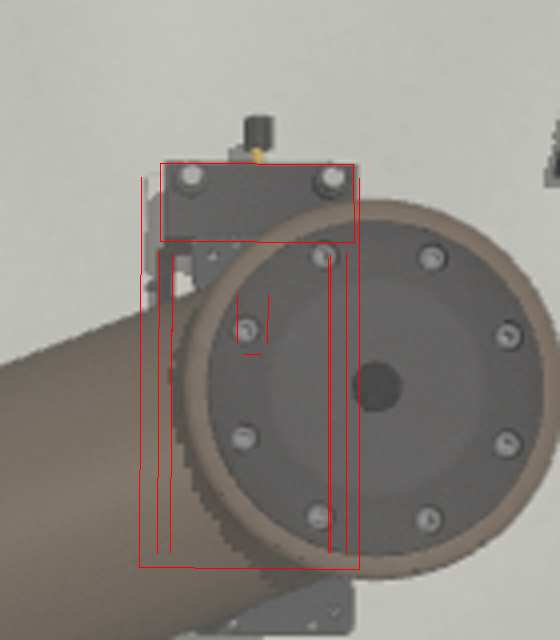

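View pics/c1_s.png

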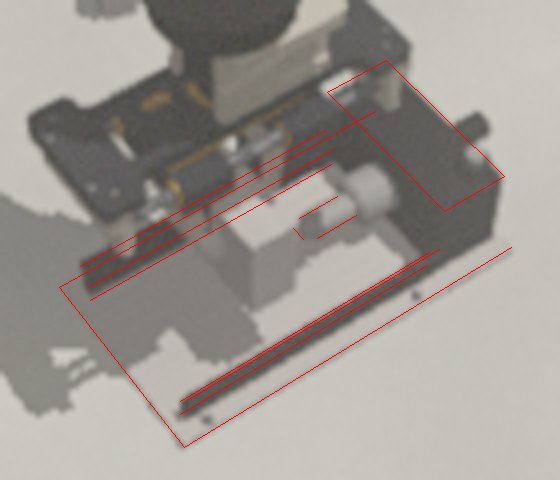

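```bash
cat > inhand.py <<'E'
import sys
from h import *
# top far edge of held part: u v_ztop  ; cradle-frame output
u1,u2,v,z=[float(a) for a in sys.argv[1:5]]; cx,cy,yaw=.6412,-.0189,-.0294
st=get_state();K=cam('wrist',st); c,s=np.cos(yaw),np.sin(yaw)
for u in(u1,u2,(u1+u2)/2):
    d=p2w(K,[[u,v]],z)[0]-[cx,cy,0]; print('cradle x,y mm',1e3*(c*d[0]+s*d[1]),1e3*(-s*d[0]+c*d[1]))
d=st['eef_pos']-[cx,cy,0];print('tcp',1e3*(c*d[0]+s*d[1]),1e3*(-s*d[0]+c*d[1]))
E
python3 inhand.py 281 354 175.5 .1194
```

```text
cradle x,y mm -99.74497417558266 -45.74955665924311
cradle x,y mm -130.31036604895306 -45.72589724199592
cradle x,y mm -115.02823084482453 -45.73772651657943
tcp -113.57800999559116 1.374993634688071
```

{"op": "move_arm", "data": {"rows": [{"delta_pos":[0,0,-2],"delta_rot":[0,0,0],"hand":2},{"delta_pos":[0,0,-1.5],"delta_rot":[0,0,0],"hand":2},{"delta_pos":[0,0,-1],"delta_rot":[0,0,0],"hand":2},{"delta_pos":[0,0,-0.4],"delta_rot":[0,0,0],"hand":2},{"delta_pos":[0,0,-0.1],"delta_rot":[0,0,0],"hand":2},{"delta_pos":[0,0,0],"delta_rot":[0,0,0],"hand":2},{"delta_pos":[0,0,0],"delta_rot":[0,0,0],"hand":3.5},{"delta_pos":[0,0,0],"delta_rot":[0,0,0],"hand":4.5},{"delta_pos":[0,0,0],"delta_rot":[0,0,0],"hand":4.5},{"delta_pos":[0,0,0],"delta_rot":[0,0,0],"hand":4.5}]}}

```text
t: 6.4
eef_pos: [0.5275, -0.0138, 0.066]
ee_rot: [-3.141, 0.0, -1.6]
force: [-0.2, 0.5, 0.5]
width: 0.0446
```

{"op": "move_arm", "data": {"rows": [{"delta_pos":[0,0,3],"delta_rot":[0,0,0],"hand":4.5},{"delta_pos":[0,0,3],"delta_rot":[0,0,0],"hand":4.5},{"delta_pos":[-1.0,0,1],"delta_rot":[0,0,-8.5],"hand":4},{"delta_pos":[-1.0,0,0],"delta_rot":[0,0,-8.5],"hand":4},{"delta_pos":[-1.0,0,0],"delta_rot":[0,0,-8.5],"hand":4},{"delta_pos":[-1.0,0,0],"delta_rot":[0,0,-8.5],"hand":4},{"delta_pos":[0,0,0],"delta_rot":[0,0,-8.5],"hand":4},{"delta_pos":[0,0,0],"delta_rot":[0,0,-8.5],"hand":4},{"delta_pos":[0,0,0],"delta_rot":[0,0,-8.5],"hand":4},{"delta_pos":[0,0,0],"delta_rot":[0,0,-8.5],"hand":4}]}}

```text
t: 7.4
eef_pos: [0.4872, -0.0139, 0.1358]
ee_rot: [-3.142, 0.0, -2.793]
force: [1.0, -0.2, -0.4]
width: 0.04
```

{"op": "move_arm", "data": {"rows": [{"delta_pos":[0,0,0],"delta_rot":[0,0,-8.5],"hand":4},{"delta_pos":[0,0,0],"delta_rot":[0,0,-8.5],"hand":4},{"delta_pos":[0,0,0],"delta_rot":[0,0,-5],"hand":4},{"delta_pos":[0,0,0],"delta_rot":[0,0,0],"hand":4},{"delta_pos":[0,0,0],"delta_rot":[0,0,0],"hand":4},{"delta_pos":[0,0,0],"delta_rot":[0,0,0],"hand":4},{"delta_pos":[0,0,0],"delta_rot":[0,0,0],"hand":4},{"delta_pos":[0,0,0],"delta_rot":[0,0,0],"hand":4},{"delta_pos":[0,0,0],"delta_rot":[0,0,0],"hand":4},{"delta_pos":[0,0,0],"delta_rot":[0,0,0],"hand":4}]}}

```text
t: 8.4
eef_pos: [0.4872, -0.0139, 0.1355]
ee_rot: [-3.142, -0.0, 3.112]
force: [-0.6, 0.5, 0.4]
width: 0.0395
```

```bash
python3 cr.py c2 .6412 -.0189 -.0294 ws
```

```text
t 8.4 [ 0.4872 -0.0139  0.1355] [-179.9965   -0.0037  178.3273] [-0.5921  0.4884  0.4282] 0.039534694895754764
```

View pics/c2_w.png

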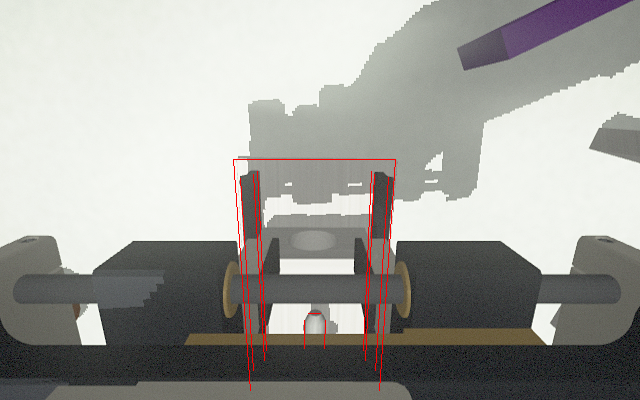

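View pics/c2_s.png

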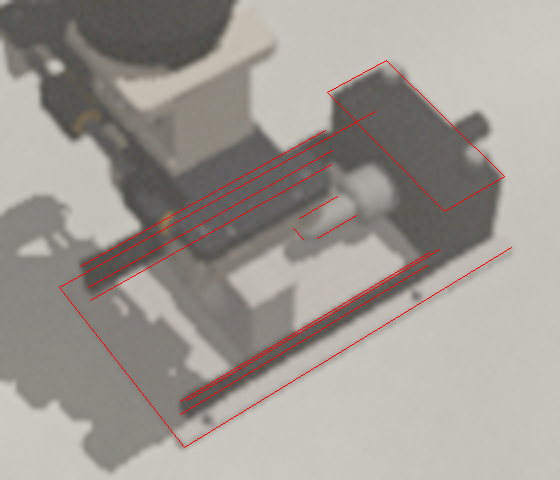

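{"op": "move_arm", "data": {"rows": [{"delta_pos":[0,0,-4],"delta_rot":[0,0,0],"hand":4},{"delta_pos":[0,0,-4],"delta_rot":[0,0,0],"hand":4},{"delta_pos":[0,0,-1.5],"delta_rot":[0,0,0],"hand":4},{"delta_pos":[0,0,0],"delta_rot":[0,0,0],"hand":4},{"delta_pos":[0.5,0,0],"delta_rot":[0,0,0],"hand":4},{"delta_pos":[1,-0.03,0],"delta_rot":[0,0,0],"hand":4},{"delta_pos":[1,-0.03,0],"delta_rot":[0,0,0],"hand":4},{"delta_pos":[1,-0.03,0],"delta_rot":[0,0,0],"hand":4},{"delta_pos":[1,-0.03,0],"delta_rot":[0,0,0],"hand":4},{"delta_pos":[1,-0.03,0],"delta_rot":[0,0,0],"hand":4}]}}

```text
t: 9.5
eef_pos: [0.5432, -0.0155, 0.0408]
ee_rot: [3.141, 0.0, 3.112]
force: [-0.9, -0.8, 1.5]
width: 0.0403
```

```bash
python3 cr.py c3 .6412 -.0189 -.0294 s
```

```text
t 9.5 [ 0.5432 -0.0155  0.0408] [179.9932   0.0159 178.2987] [-0.9062 -0.8239  1.4717] 0.04026963076747549
```

View pics/c3_s.png

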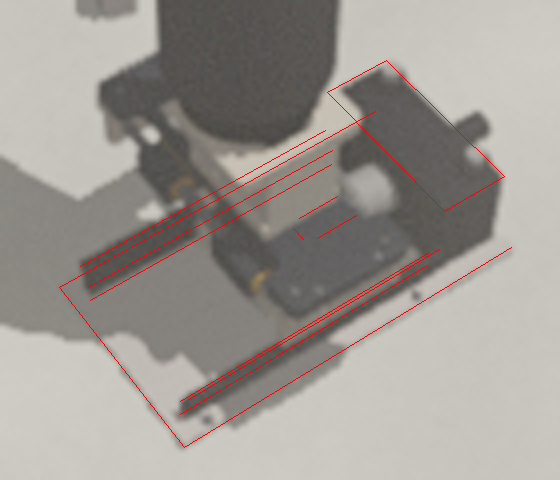

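{"op": "move_arm", "data": {"rows": [{"delta_pos":[0.7,-0.02,0],"delta_rot":[0,0,0],"hand":4},{"delta_pos":[0.7,-0.02,0],"delta_rot":[0,0,0],"hand":4},{"delta_pos":[0.7,-0.02,0],"delta_rot":[0,0,0],"hand":4},{"delta_pos":[0.7,-0.02,0],"delta_rot":[0,0,0],"hand":4},{"delta_pos":[0.7,-0.02,0],"delta_rot":[0,0,0],"hand":4},{"delta_pos":[0.7,-0.02,0],"delta_rot":[0,0,0],"hand":4},{"delta_pos":[0.5,-0.01,0],"delta_rot":[0,0,0],"hand":4},{"delta_pos":[0.3,-0.01,0],"delta_rot":[0,0,0],"hand":4},{"delta_pos":[0.2,0,0],"delta_rot":[0,0,0],"hand":4},{"delta_pos":[0,0,0],"delta_rot":[0,0,0],"hand":4}]}}

```text
t: 10.55
eef_pos: [0.5945, -0.0168, 0.0406]
ee_rot: [3.142, 0.001, 3.112]
force: [0.1, 0.2, 0.6]
width: 0.0399
```

{"op": "move_arm", "data": {"rows": [{"delta_pos":[0.2,-0.01,0],"delta_rot":[0,0,0],"hand":4},{"delta_pos":[0.2,-0.01,0],"delta_rot":[0,0,0],"hand":4},{"delta_pos":[0.1,0,0],"delta_rot":[0,0,0],"hand":4},{"delta_pos":[0.1,0,0],"delta_rot":[0,0,0],"hand":4},{"delta_pos":[0.1,0,0],"delta_rot":[0,0,0],"hand":4},{"delta_pos":[0.1,0,0],"delta_rot":[0,0,0],"hand":4},{"delta_pos":[0,0,0],"delta_rot":[0,0,0],"hand":4},{"delta_pos":[0,0,0],"delta_rot":[0,0,0],"hand":4},{"delta_pos":[0,0,0],"delta_rot":[0,0,0],"hand":4},{"delta_pos":[0,0,0],"delta_rot":[0,0,0],"hand":4}]}}

```text
t: 11.55
eef_pos: [0.6006, -0.0172, 0.0403]
ee_rot: [-3.141, -0.003, 3.111]
force: [-6.1, 0.4, 4.1]
width: 0.0398
```

{"op": "move_arm", "data": {"rows": [{"delta_pos":[0.1,0,0],"delta_rot":[0,0,0],"hand":4},{"delta_pos":[0.1,0,0],"delta_rot":[0,0,0],"hand":4},{"delta_pos":[0,0,0],"delta_rot":[0,0,0],"hand":4},{"delta_pos":[0,0,0],"delta_rot":[0,0,0],"hand":4},{"delta_pos":[-1.5,0,0],"delta_rot":[0,0,0],"hand":4},{"delta_pos":[-3,0.1,0],"delta_rot":[0,0,0],"hand":4},{"delta_pos":[-3,0.1,2],"delta_rot":[0,0,0],"hand":4},{"delta_pos":[-2,0.1,4],"delta_rot":[0,0,0],"hand":5},{"delta_pos":[0,0,4.5],"delta_rot":[0,0,0],"hand":6},{"delta_pos":[0,0,4.5],"delta_rot":[0,0,0],"hand":7}]}}

```text
t: 12.55
eef_pos: [0.5088, -0.014, 0.1926]
ee_rot: [3.141, 0.001, 3.113]
force: [2.5, 0.1, -0.2]
width: 0.0581
```

```bash
python3 cr.py c4 .6412 -.0189 -.0294 ws
```

```text
t 12.55 [ 0.5088 -0.014   0.1926] [179.9925   0.0565 178.3509] [ 2.5271  0.1114 -0.2378] 0.05813611644349669
```

View pics/c4_w.png

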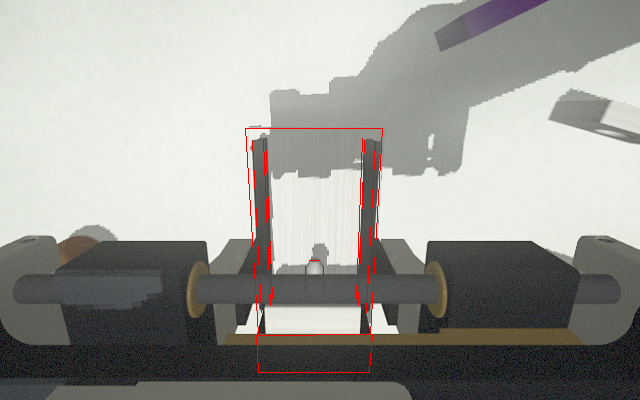

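View pics/c4_s.png

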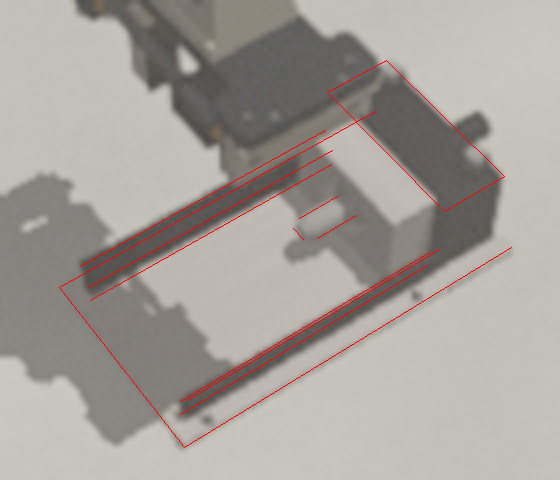

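{"op": "move_arm", "data": {"rows": [{"delta_pos":[-0.5,2.7,0],"delta_rot":[0,0,7.5],"hand":7},{"delta_pos":[-0.5,2.7,0],"delta_rot":[0,0,7.5],"hand":7},{"delta_pos":[-0.5,2.7,0],"delta_rot":[0,0,7.5],"hand":7},{"delta_pos":[-0.5,2.7,0],"delta_rot":[0,0,7.5],"hand":7},{"delta_pos":[-0.5,2.7,0],"delta_rot":[0,0,7.5],"hand":7},{"delta_pos":[-0.5,2.7,0],"delta_rot":[0,0,7.5],"hand":7},{"delta_pos":[-0.5,2.7,0],"delta_rot":[0,0,7.5],"hand":7},{"delta_pos":[-0.5,2.7,0],"delta_rot":[0,0,7.5],"hand":7},{"delta_pos":[-0.7,2.9,0],"delta_rot":[0,0,7.5],"hand":7},{"delta_pos":[-0.6,3.0,0],"delta_rot":[0,0,7.7],"hand":7}]}}

```text
t: 13.65
eef_pos: [0.4561, 0.2624, 0.1908]
ee_rot: [-3.141, 0.001, -1.853]
force: [0.9, 0.0, 0.1]
width: 0.0701
```

```bash
python3 look.py w5 .4554 .261 -.2881 .018 0
python3 - <<'E'
from h import *
cv2.imwrite('pics/w5z.png',up(cv2.imread('pics/w5.png'),240,60,400,250,3))
E
```

```text
t 13.65 pos [0.4561 0.2624 0.1908] rot [-179.9608    0.068  -106.1741] F [0.8735 0.0438 0.0998] w 0.07006438665108845
```

View pics/w5z.png

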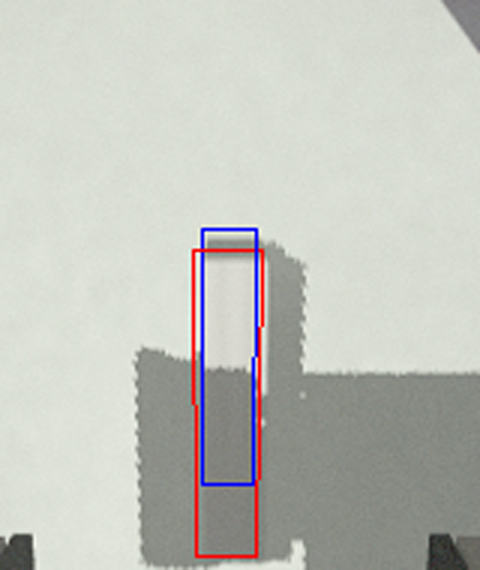

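{"op": "move_arm", "data": {"rows": [{"delta_pos":[0,0,-4],"delta_rot":[0,0,0],"hand":7},{"delta_pos":[0,0,-4],"delta_rot":[0,0,0],"hand":6},{"delta_pos":[0,0,-4],"delta_rot":[0,0,0],"hand":5},{"delta_pos":[0,0,-1.6],"delta_rot":[0,0,0],"hand":3},{"delta_pos":[0,0,0],"delta_rot":[0,0,0],"hand":1},{"delta_pos":[0,0,0],"delta_rot":[0,0,0],"hand":1},{"delta_pos":[0,0,0],"delta_rot":[0,0,0],"hand":1},{"delta_pos":[0,0,0],"delta_rot":[0,0,0],"hand":1},{"delta_pos":[0,0,0],"delta_rot":[0,0,0],"hand":1},{"delta_pos":[0,0,0],"delta_rot":[0,0,0],"hand":1}]}}

```text
t: 14.7
eef_pos: [0.4568, 0.2617, 0.0559]
ee_rot: [-3.14, 0.002, -1.858]
force: [-1.0, -0.3, 7.6]
width: 0.0181
```

{"op": "move_arm", "data": {"rows": [{"delta_pos":[0,0,1],"delta_rot":[0,0,0],"hand":1},{"delta_pos":[0,0,3],"delta_rot":[0,0,0],"hand":1},{"delta_pos":[0,0,4],"delta_rot":[0,0,0],"hand":1},{"delta_pos":[1.1,-4.6,0],"delta_rot":[0,0,2.5],"hand":1},{"delta_pos":[1.1,-4.6,0],"delta_rot":[0,0,2.5],"hand":1},{"delta_pos":[1.1,-4.6,0],"delta_rot":[0,0,2.5],"hand":1},{"delta_pos":[1.1,-4.6,0],"delta_rot":[0,0,2.5],"hand":1},{"delta_pos":[1.2,-4.6,0],"delta_rot":[0,0,2.5],"hand":1},{"delta_pos":[1.3,-4.7,-1],"delta_rot":[0,0,2.3],"hand":1},{"delta_pos":[0,0,-1],"delta_rot":[0,0,0],"hand":1}]}}

```text
t: 15.7
eef_pos: [0.5256, -0.0207, 0.1149]
ee_rot: [-3.141, -0.0, -1.604]
force: [-0.4, 0.5, -2.8]
width: 0.0178
```

```bash
python3 cr.py c6 .6412 -.0189 -.0294 w
python3 - <<'E'
from h import *
cv2.imwrite('pics/c6z.png',up(cv2.imread('pics/c6_w.png'),220,100,420,250,4))
E
```

```text
t 15.7 [ 0.5256 -0.0207  0.1149] [-179.972    -0.0098  -91.9185] [-0.4116  0.5091 -2.8491] 0.01778030704794756
```

View pics/c6z.png

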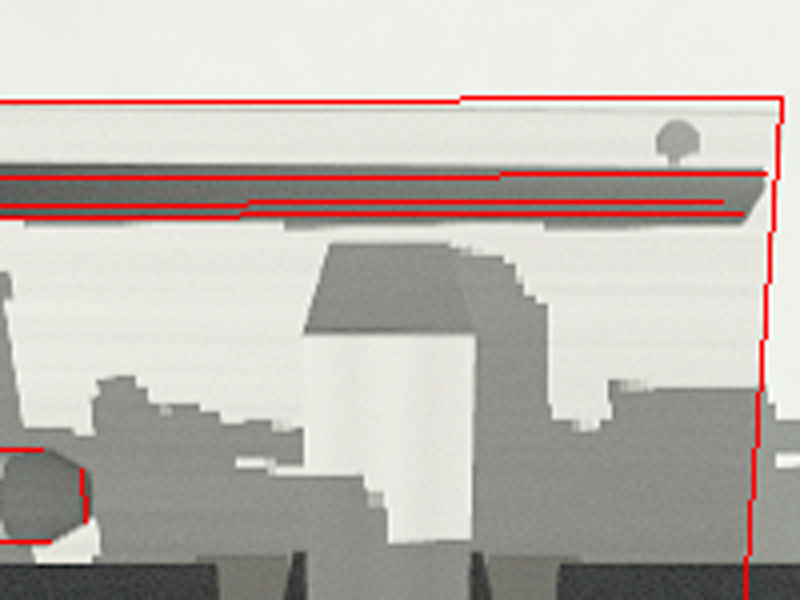

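```bash
python3 inhand.py 295.6 338.6 183.1 .121
```

```text
cradle x,y mm -109.76657079988514 -48.73066168477401
cradle x,y mm -127.2039842419678 -48.614175940149636
cradle x,y mm -118.48338200271134 -48.67243147493905
tcp -117.00398008050456 -3.6479525025053463
```

{"op": "move_arm", "data": {"rows": [{"delta_pos":[0,0.35,-0.5],"delta_rot":[0,0,0],"hand":1},{"delta_pos":[0,0,-2],"delta_rot":[0,0,0],"hand":1},{"delta_pos":[0,0,-1.5],"delta_rot":[0,0,0],"hand":1},{"delta_pos":[0,0,-0.8],"delta_rot":[0,0,0],"hand":1},{"delta_pos":[0,0,-0.3],"delta_rot":[0,0,0],"hand":1},{"delta_pos":[0,0,-0.1],"delta_rot":[0,0,0],"hand":1},{"delta_pos":[0,0,0],"delta_rot":[0,0,0],"hand":2},{"delta_pos":[0,0,0],"delta_rot":[0,0,0],"hand":3.5},{"delta_pos":[0,0,0],"delta_rot":[0,0,0],"hand":3.5},{"delta_pos":[0,0,0],"delta_rot":[0,0,0],"hand":3.5}]}}

```text
t: 16.75
eef_pos: [0.5253, -0.0117, 0.0626]
ee_rot: [-3.141, 0.0, -1.599]
force: [-0.1, 0.3, -0.0]
width: 0.0338
```

{"op": "move_arm", "data": {"rows": [{"delta_pos":[0,0,2],"delta_rot":[0,0,0],"hand":3.5},{"delta_pos":[0,0,3],"delta_rot":[0,0,0],"hand":3.5},{"delta_pos":[-1.0,0,2],"delta_rot":[0,0,-8.5],"hand":4},{"delta_pos":[-1.0,0,0],"delta_rot":[0,0,-8.5],"hand":4},{"delta_pos":[-1.0,0,0],"delta_rot":[0,0,-8.5],"hand":4},{"delta_pos":[0,0,0],"delta_rot":[0,0,-8.5],"hand":4},{"delta_pos":[0,0,0],"delta_rot":[0,0,-8.5],"hand":4},{"delta_pos":[0,0,0],"delta_rot":[0,0,-8.5],"hand":4},{"delta_pos":[0,0,0],"delta_rot":[0,0,-8.5],"hand":4},{"delta_pos":[0,0,0],"delta_rot":[0,0,-8.5],"hand":4}]}}

```text
t: 17.75
eef_pos: [0.4951, -0.0122, 0.1324]
ee_rot: [3.141, -0.0, -2.793]
force: [0.4, 0.8, -0.0]
width: 0.0402
```

{"op": "move_arm", "data": {"rows": [{"delta_pos":[0,0,0],"delta_rot":[0,0,-8.5],"hand":4},{"delta_pos":[0,0,0],"delta_rot":[0,0,-8.5],"hand":4},{"delta_pos":[0,0,0],"delta_rot":[0,0,-4.8],"hand":4},{"delta_pos":[0,0,0],"delta_rot":[0,0,0],"hand":4},{"delta_pos":[0,0,0],"delta_rot":[0,0,0],"hand":4},{"delta_pos":[0,0,0],"delta_rot":[0,0,0],"hand":4},{"delta_pos":[0,0,0],"delta_rot":[0,0,0],"hand":4},{"delta_pos":[0,0,0],"delta_rot":[0,0,0],"hand":4},{"delta_pos":[0,0,0],"delta_rot":[0,0,0],"hand":4},{"delta_pos":[0,0,0],"delta_rot":[0,0,0],"hand":4}]}}

```text
t: 18.75
eef_pos: [0.4952, -0.0125, 0.1326]
ee_rot: [-3.142, 0.0, 3.116]
force: [0.7, 0.4, 0.1]
width: 0.0401
```

```bash
python3 cr.py c7 .6412 -.0189 -.0294 ws
```

```text
t 18.75 [ 0.4952 -0.0125  0.1326] [-179.9999    0.0005  178.524 ] [0.6741 0.3517 0.1223] 0.04008984147347284
```

View pics/c7_w.png

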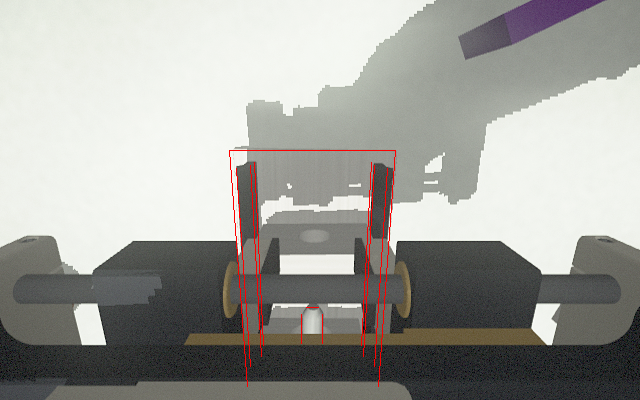

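View pics/c7_s.png

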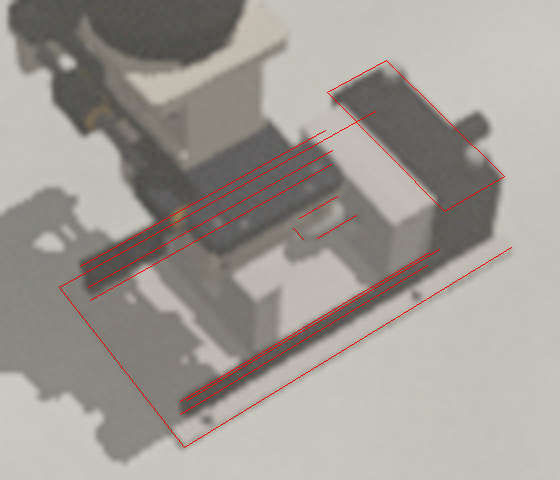

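{"op": "move_arm", "data": {"rows": [{"delta_pos":[0,-0.2,-4],"delta_rot":[0,0,0],"hand":4},{"delta_pos":[0,0,-4],"delta_rot":[0,0,0],"hand":4},{"delta_pos":[0,0,-1.3],"delta_rot":[0,0,0],"hand":4},{"delta_pos":[0.4,0,0],"delta_rot":[0,0,0],"hand":4},{"delta_pos":[0.7,-0.03,0],"delta_rot":[0,0,0],"hand":4},{"delta_pos":[0.8,-0.03,0],"delta_rot":[0,0,0],"hand":4},{"delta_pos":[0.8,-0.03,0],"delta_rot":[0,0,0],"hand":4},{"delta_pos":[0.8,-0.03,0],"delta_rot":[0,0,0],"hand":4},{"delta_pos":[0.8,-0.03,0],"delta_rot":[0,0,0],"hand":4},{"delta_pos":[0.8,-0.03,0],"delta_rot":[0,0,0],"hand":4}]}}

```text
t: 19.85
eef_pos: [0.547, -0.0164, 0.0399]
ee_rot: [3.141, 0.0, 3.116]
force: [-0.3, -0.2, 0.2]
width: 0.04
```

{"op": "move_arm", "data": {"rows": [{"delta_pos":[0.7,-0.02,0],"delta_rot":[0,0,0],"hand":4},{"delta_pos":[0.7,-0.02,0],"delta_rot":[0,0,0],"hand":4},{"delta_pos":[0.6,-0.02,0],"delta_rot":[0,0,0],"hand":4},{"delta_pos":[0.5,-0.02,0],"delta_rot":[0,0,0],"hand":4},{"delta_pos":[0.3,-0.01,0],"delta_rot":[0,0,0],"hand":4},{"delta_pos":[0.2,0,0],"delta_rot":[0,0,0],"hand":4},{"delta_pos":[0.1,0,0],"delta_rot":[0,0,0],"hand":4},{"delta_pos":[0,0,0],"delta_rot":[0,0,0],"hand":4},{"delta_pos":[0,0,0],"delta_rot":[0,0,0],"hand":4},{"delta_pos":[0,0,0],"delta_rot":[0,0,0],"hand":4}]}}

```text
t: 20.85
eef_pos: [0.5772, -0.0172, 0.0397]
ee_rot: [3.141, 0.0, 3.116]
force: [-0.7, -0.8, 0.6]
width: 0.0401
```

{"op": "move_arm", "data": {"rows": [{"delta_pos":[0.2,-0.01,0],"delta_rot":[0,0,0],"hand":4},{"delta_pos":[0.1,0,0],"delta_rot":[0,0,0],"hand":4},{"delta_pos":[0.1,0,0],"delta_rot":[0,0,0],"hand":4},{"delta_pos":[0.1,0,0],"delta_rot":[0,0,0],"hand":4},{"delta_pos":[0.1,0,0],"delta_rot":[0,0,0],"hand":4},{"delta_pos":[0.1,0,0],"delta_rot":[0,0,0],"hand":4},{"delta_pos":[0,0,0],"delta_rot":[0,0,0],"hand":4},{"delta_pos":[0,0,0],"delta_rot":[0,0,0],"hand":4},{"delta_pos":[0,0,0],"delta_rot":[0,0,0],"hand":4},{"delta_pos":[0,0,0],"delta_rot":[0,0,0],"hand":4}]}}

```text
t: 21.85
eef_pos: [0.5825, -0.0175, 0.0392]
ee_rot: [-3.141, -0.003, 3.115]
force: [-5.6, 1.6, 3.8]
width: 0.0401
```

{"op": "move_arm", "data": {"rows": [{"delta_pos":[0.1,0,0],"delta_rot":[0,0,0],"hand":4},{"delta_pos":[0.1,0,0],"delta_rot":[0,0,0],"hand":4},{"delta_pos":[0,0,0],"delta_rot":[0,0,0],"hand":4},{"delta_pos":[0,0,0],"delta_rot":[0,0,0],"hand":4},{"delta_pos":[-1.5,0,0],"delta_rot":[0,0,0],"hand":4},{"delta_pos":[-3,0.1,0],"delta_rot":[0,0,0],"hand":4},{"delta_pos":[-3,0.1,2],"delta_rot":[0,0,0],"hand":4},{"delta_pos":[-2,0.1,4],"delta_rot":[0,0,0],"hand":5},{"delta_pos":[0,0,4.5],"delta_rot":[0,0,0],"hand":6},{"delta_pos":[0,0,4.5],"delta_rot":[0,0,0],"hand":7}]}}

```text
t: 22.85
eef_pos: [0.4907, -0.0144, 0.1916]
ee_rot: [3.141, 0.001, 3.116]
force: [1.5, -0.2, -0.5]
width: 0.0582
```

```bash
python3 cr.py c8 .6412 -.0189 -.0294 ws
```

```text
t 22.85 [ 0.4907 -0.0144  0.1916] [179.9943   0.0462 178.5494] [ 1.5191 -0.2031 -0.4908] 0.058245701889441795
```

View pics/c8_s.png

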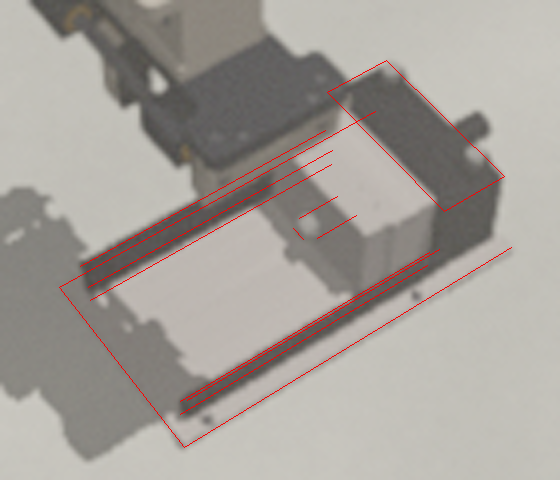

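View pics/c8_w.png

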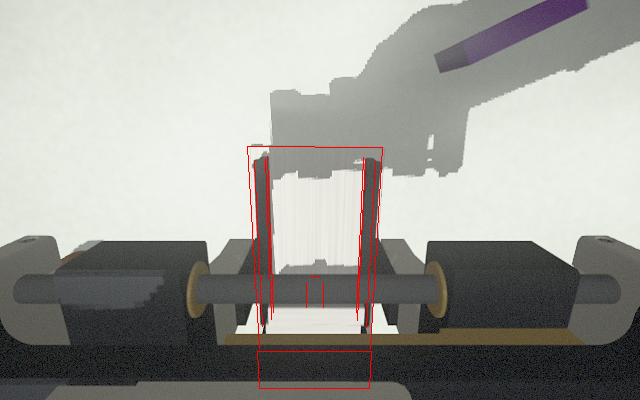

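{"op": "move_arm", "data": {"rows": [{"delta_pos":[1.35,2.7,0],"delta_rot":[0,0,7.3],"hand":7},{"delta_pos":[1.35,2.7,0],"delta_rot":[0,0,7.3],"hand":7},{"delta_pos":[1.35,2.7,0],"delta_rot":[0,0,7.3],"hand":7},{"delta_pos":[1.35,2.7,0],"delta_rot":[0,0,7.3],"hand":7},{"delta_pos":[1.35,2.7,0],"delta_rot":[0,0,7.3],"hand":7},{"delta_pos":[1.35,2.7,0],"delta_rot":[0,0,7.3],"hand":7},{"delta_pos":[1.35,2.7,0],"delta_rot":[0,0,7.3],"hand":7},{"delta_pos":[1.35,2.7,0],"delta_rot":[0,0,7.3],"hand":7},{"delta_pos":[1.35,2.8,0],"delta_rot":[0,0,7.3],"hand":7},{"delta_pos":[1.35,3.0,0],"delta_rot":[0,0,7.4],"hand":7}]}}

```text
t: 23.95
eef_pos: [0.627, 0.2609, 0.1895]
ee_rot: [-3.141, 0.0, -1.887]
force: [0.6, -0.4, 0.7]
width: 0.07
```

```bash
python3 look.py w9 .6256 .2596 -.319 .024 0
python3 - <<'E'
from h import *
cv2.imwrite('pics/w9z.png',up(cv2.imread('pics/w9.png'),240,60,400,250,3))
E
```

```text
t 23.95 pos [0.627  0.2609 0.1895] rot [-179.9717    0.028  -108.0915] F [ 0.5514 -0.4416  0.7379] w 0.07004952774666523
```

View pics/w9z.png

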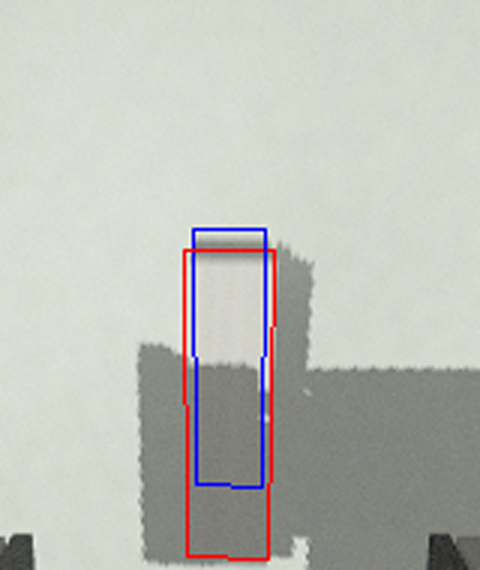

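View pics/w9.png

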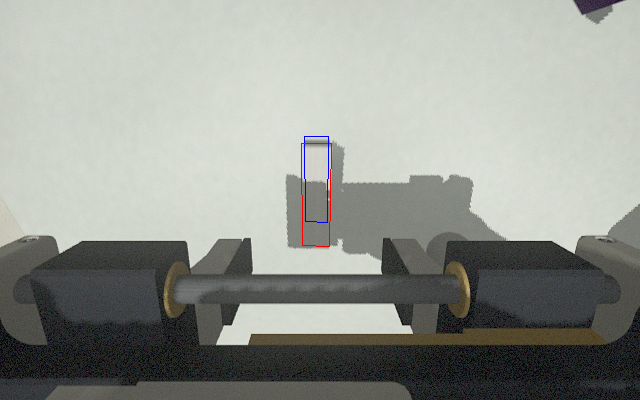

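{"op": "move_arm", "data": {"rows": [{"delta_pos":[0,0,-4],"delta_rot":[0,0,0],"hand":7},{"delta_pos":[0,0,-4],"delta_rot":[0,0,0],"hand":6},{"delta_pos":[0,0,-4],"delta_rot":[0,0,0],"hand":5},{"delta_pos":[0,0,-1.5],"delta_rot":[0,0,0],"hand":3.5},{"delta_pos":[0,0,0],"delta_rot":[0,0,0],"hand":1.5},{"delta_pos":[0,0,0],"delta_rot":[0,0,0],"hand":1.5},{"delta_pos":[0,0,0],"delta_rot":[0,0,0],"hand":1.5},{"delta_pos":[0,0,0],"delta_rot":[0,0,0],"hand":1.5},{"delta_pos":[0,0,0],"delta_rot":[0,0,0],"hand":1.5},{"delta_pos":[0,0,0],"delta_rot":[0,0,0],"hand":1.5}]}}

```text
t: 25.0
eef_pos: [0.6274, 0.2605, 0.057]
ee_rot: [-3.139, 0.003, -1.891]
force: [-1.2, 0.6, 7.4]
width: 0.024
```

{"op": "move_arm", "data": {"rows": [{"delta_pos":[0,0,1],"delta_rot":[0,0,0],"hand":1.5},{"delta_pos":[0,0,3],"delta_rot":[0,0,0],"hand":1.5},{"delta_pos":[0,0,4],"delta_rot":[0,0,0],"hand":1.5},{"delta_pos":[-1.8,-4.6,0],"delta_rot":[0,0,2.8],"hand":1.5},{"delta_pos":[-1.8,-4.6,0],"delta_rot":[0,0,2.8],"hand":1.5},{"delta_pos":[-1.8,-4.6,0],"delta_rot":[0,0,2.8],"hand":1.5},{"delta_pos":[-1.8,-4.6,0],"delta_rot":[0,0,2.8],"hand":1.5},{"delta_pos":[-1.8,-4.6,0],"delta_rot":[0,0,2.8],"hand":1.5},{"delta_pos":[-1.6,-4.6,-1],"delta_rot":[0,0,2.6],"hand":1.5},{"delta_pos":[0,0,-1],"delta_rot":[0,0,0],"hand":1.5}]}}

```text
t: 26.0
eef_pos: [0.5166, -0.0206, 0.1148]
ee_rot: [3.14, 0.0, -1.605]
force: [0.1, 0.8, -3.3]
width: 0.0237
```

```bash
python3 cr.py c10 .6412 -.0189 -.0294 w
python3 - <<'E'
from h import *
cv2.imwrite('pics/c10z.png',up(cv2.imread('pics/c10_w.png'),220,100,420,250,4))
E
```

```text
t 26.0 [ 0.5166 -0.0206  0.1148] [179.8902   0.0007 -91.9632] [ 0.0623  0.8076 -3.286 ] 0.02367686761143347
```

View pics/c10z.png

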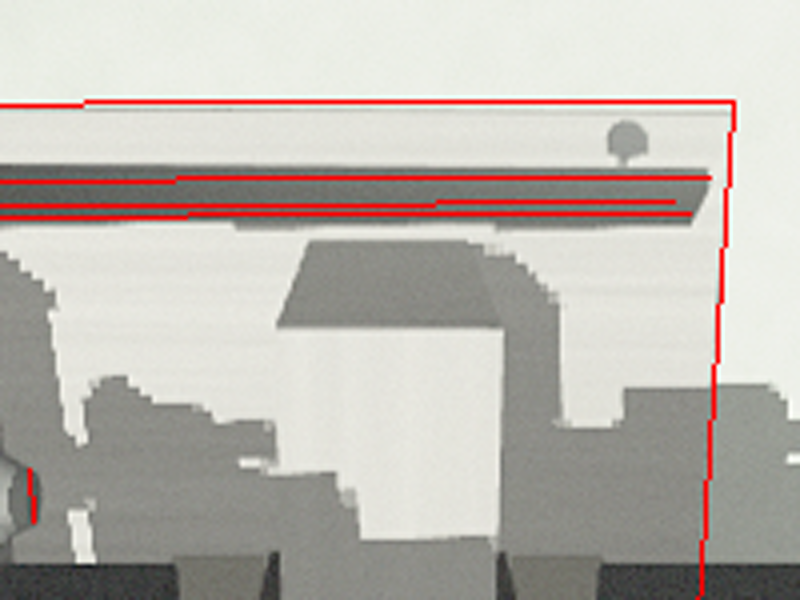

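```bash
python3 inhand.py 289.3 345.7 181.6 .1198
```

```text
cradle x,y mm -113.8018406208427 -49.068170473370195
cradle x,y mm -136.92481935848843 -48.90295601209444
cradle x,y mm -125.35992568755391 -48.98558756658547
tcp -123.68644211227456 -3.6975126783388004
```

{"op": "move_arm", "data": {"rows": [{"delta_pos":[0,0.4,-0.5],"delta_rot":[0,0,0],"hand":1.5},{"delta_pos":[0,0,-2],"delta_rot":[0,0,0],"hand":1.5},{"delta_pos":[0,0,-1.4],"delta_rot":[0,0,0],"hand":1.5},{"delta_pos":[0,0,-0.8],"delta_rot":[0,0,0],"hand":1.5},{"delta_pos":[0,0,-0.3],"delta_rot":[0,0,0],"hand":1.5},{"delta_pos":[0,0,-0.1],"delta_rot":[0,0,0],"hand":1.5},{"delta_pos":[0,0,0],"delta_rot":[0,0,0],"hand":2.5},{"delta_pos":[0,0,0],"delta_rot":[0,0,0],"hand":4},{"delta_pos":[0,0,0],"delta_rot":[0,0,0],"hand":4},{"delta_pos":[0,0,0],"delta_rot":[0,0,0],"hand":4}]}}

```text
t: 27.05
eef_pos: [0.5206, -0.0116, 0.0636]
ee_rot: [-3.141, 0.0, -1.601]
force: [-0.3, 0.3, 0.4]
width: 0.0392
```

{"op": "move_arm", "data": {"rows": [{"delta_pos":[0,0,2],"delta_rot":[0,0,0],"hand":4},{"delta_pos":[0,0,3],"delta_rot":[0,0,0],"hand":4},{"delta_pos":[-1.2,0,2],"delta_rot":[0,0,-8.5],"hand":4},{"delta_pos":[-1.2,0,0],"delta_rot":[0,0,-8.5],"hand":4},{"delta_pos":[-1.2,0,0],"delta_rot":[0,0,-8.5],"hand":4},{"delta_pos":[0,0,0],"delta_rot":[0,0,-8.5],"hand":4},{"delta_pos":[0,0,0],"delta_rot":[0,0,-8.5],"hand":4},{"delta_pos":[0,0,0],"delta_rot":[0,0,-8.5],"hand":4},{"delta_pos":[0,0,0],"delta_rot":[0,0,-8.5],"hand":4},{"delta_pos":[0,0,0],"delta_rot":[0,0,-8.5],"hand":4}]}}

```text
t: 28.05
eef_pos: [0.4843, -0.0121, 0.1335]
ee_rot: [3.142, -0.0, -2.795]
force: [0.1, -0.3, -0.5]
width: 0.0402
```

{"op": "move_arm", "data": {"rows": [{"delta_pos":[0,0,0],"delta_rot":[0,0,-8.5],"hand":4},{"delta_pos":[0,0,0],"delta_rot":[0,0,-8.5],"hand":4},{"delta_pos":[0,0,0],"delta_rot":[0,0,-4.7],"hand":4},{"delta_pos":[0,0,0],"delta_rot":[0,0,0],"hand":4},{"delta_pos":[0,0,0],"delta_rot":[0,0,0],"hand":4},{"delta_pos":[0,0,0],"delta_rot":[0,0,0],"hand":4},{"delta_pos":[0,0,0],"delta_rot":[0,0,0],"hand":4},{"delta_pos":[0,0,0],"delta_rot":[0,0,0],"hand":4},{"delta_pos":[0,0,0],"delta_rot":[0,0,0],"hand":4},{"delta_pos":[0,0,0],"delta_rot":[0,0,0],"hand":4}]}}

```text
t: 29.05
eef_pos: [0.4842, -0.0123, 0.1336]
ee_rot: [3.142, 0.0, 3.116]
force: [-0.7, 0.5, -0.2]
width: 0.0399
```

```bash
python3 cr.py c11 .6412 -.0189 -.0294 ws
```

```text
t 29.05 [ 0.4842 -0.0123  0.1336] [179.999    0.0024 178.5234] [-0.6544  0.4693 -0.1733] 0.03994599009332729
```

View pics/c11_w.png

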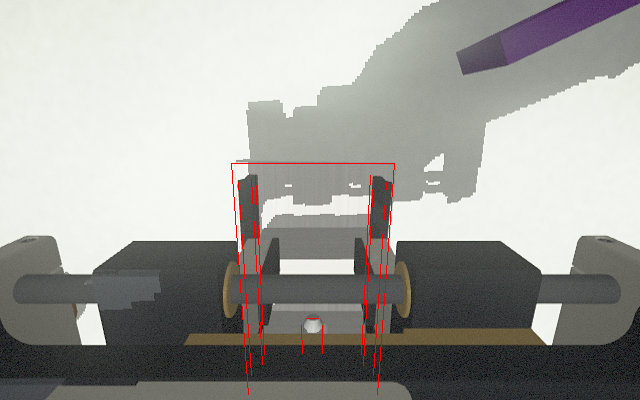

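View pics/c11_s.png

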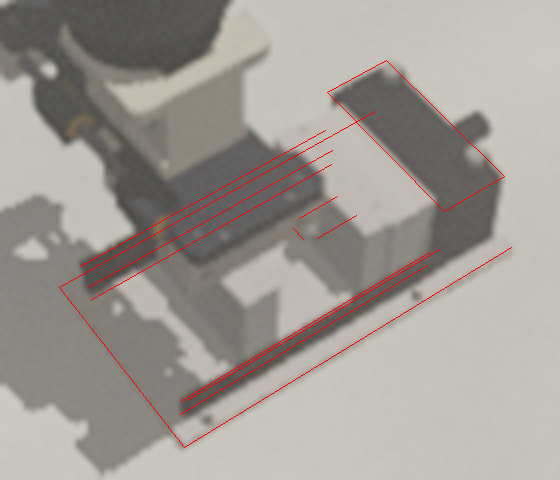

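{"op": "move_arm", "data": {"rows": [{"delta_pos":[0,-0.2,-4],"delta_rot":[0,0,0],"hand":4},{"delta_pos":[0,0,-4],"delta_rot":[0,0,0],"hand":4},{"delta_pos":[0,0,-1.4],"delta_rot":[0,0,0],"hand":4},{"delta_pos":[0.4,0,0],"delta_rot":[0,0,0],"hand":4},{"delta_pos":[0.7,-0.02,0],"delta_rot":[0,0,0],"hand":4},{"delta_pos":[0.7,-0.02,0],"delta_rot":[0,0,0],"hand":4},{"delta_pos":[0.7,-0.02,0],"delta_rot":[0,0,0],"hand":4},{"delta_pos":[0.7,-0.02,0],"delta_rot":[0,0,0],"hand":4},{"delta_pos":[0.7,-0.02,0],"delta_rot":[0,0,0],"hand":4},{"delta_pos":[0.7,-0.02,0],"delta_rot":[0,0,0],"hand":4}]}}

```text
t: 30.15
eef_pos: [0.5309, -0.0156, 0.0399]
ee_rot: [3.141, 0.0, 3.116]
force: [-2.9, -0.5, 2.1]
width: 0.0398
```

{"op": "move_arm", "data": {"rows": [{"delta_pos":[0.7,-0.02,0],"delta_rot":[0,0,0],"hand":4},{"delta_pos":[0.7,-0.02,0],"delta_rot":[0,0,0],"hand":4},{"delta_pos":[0.5,-0.02,0],"delta_rot":[0,0,0],"hand":4},{"delta_pos":[0.4,-0.02,0],"delta_rot":[0,0,0],"hand":4},{"delta_pos":[0.2,0,0],"delta_rot":[0,0,0],"hand":4},{"delta_pos":[0.1,0,0],"delta_rot":[0,0,0],"hand":4},{"delta_pos":[0.1,0,0],"delta_rot":[0,0,0],"hand":4},{"delta_pos":[0,0,0],"delta_rot":[0,0,0],"hand":4},{"delta_pos":[0,0,0],"delta_rot":[0,0,0],"hand":4},{"delta_pos":[0,0,0],"delta_rot":[0,0,0],"hand":4}]}}

```text
t: 31.15
eef_pos: [0.5571, -0.0163, 0.0396]
ee_rot: [3.142, 0.0, 3.116]
force: [-1.4, -0.5, -0.2]
width: 0.0398
```

{"op": "move_arm", "data": {"rows": [{"delta_pos":[0.1,0,0],"delta_rot":[0,0,0],"hand":4},{"delta_pos":[0.1,0,0],"delta_rot":[0,0,0],"hand":4},{"delta_pos":[0.1,0,0],"delta_rot":[0,0,0],"hand":4},{"delta_pos":[0.1,0,0],"delta_rot":[0,0,0],"hand":4},{"delta_pos":[0,0,0],"delta_rot":[0,0,0],"hand":4},{"delta_pos":[0,0,0],"delta_rot":[0,0,0],"hand":4},{"delta_pos":[0,0,0],"delta_rot":[0,0,0],"hand":4},{"delta_pos":[0,0,0],"delta_rot":[0,0,0],"hand":4},{"delta_pos":[0,0,0],"delta_rot":[0,0,0],"hand":4},{"delta_pos":[0,0,0],"delta_rot":[0,0,0],"hand":4}]}}

```text
t: 32.15
eef_pos: [0.5585, -0.0166, 0.0391]
ee_rot: [-3.141, -0.005, 3.114]
force: [-9.9, 3.1, 6.6]
width: 0.0397
```

Contact is where predicted (0.5585). I'll push slightly more, then retreat and look.

{"op": "move_arm", "data": {"rows": [{"delta_pos":[0.1,0,0],"delta_rot":[0,0,0],"hand":4},{"delta_pos":[0,0,0],"delta_rot":[0,0,0],"hand":4},{"delta_pos":[0,0,0],"delta_rot":[0,0,0],"hand":4},{"delta_pos":[0,0,0],"delta_rot":[0,0,0],"hand":4},{"delta_pos":[-1.5,0,0],"delta_rot":[0,0,0],"hand":4},{"delta_pos":[-3,0.1,0],"delta_rot":[0,0,0],"hand":4},{"delta_pos":[-3,0.1,2],"delta_rot":[0,0,0],"hand":4},{"delta_pos":[-2,0.1,4.5],"delta_rot":[0,0,0],"hand":4},{"delta_pos":[0,0,4.9],"delta_rot":[0,0,0],"hand":4},{"delta_pos":[0,0,4.9],"delta_rot":[0,0,0],"hand":4}]}}

```text
t: 33.15
eef_pos: [0.4668, -0.0133, 0.205]
ee_rot: [3.141, 0.001, 3.116]
force: [1.7, 0.5, -1.1]
width: 0.0401
```

{"op": "move_arm", "data": {"rows": [{"delta_pos":[0,4.9,0],"delta_rot":[0,0,0],"hand":4},{"delta_pos":[0,4.9,0],"delta_rot":[0,0,0],"hand":4},{"delta_pos":[0,4.9,0],"delta_rot":[0,0,0],"hand":4},{"delta_pos":[0,4.9,0],"delta_rot":[0,0,0],"hand":4},{"delta_pos":[0,4.9,0],"delta_rot":[0,0,0],"hand":4},{"delta_pos":[0,4.9,0],"delta_rot":[0,0,0],"hand":4},{"delta_pos":[0,0,0],"delta_rot":[0,0,0],"hand":4},{"delta_pos":[0,0,0],"delta_rot":[0,0,0],"hand":4},{"delta_pos":[0,0,0],"delta_rot":[0,0,0],"hand":4},{"delta_pos":[0,0,0],"delta_rot":[0,0,0],"hand":4}]}}

```text
t: 34.15
eef_pos: [0.4673, 0.2797, 0.2028]
ee_rot: [3.141, 0.0, 3.115]
force: [-0.4, -0.9, -0.7]
width: 0.04
```

```bash
python3 cr.py c12 .6412 -.0189 -.0294 ts; python3 - <<'E'
from h import *
cv2.imwrite('pics/top12.png',grab_frame('top'));
E
```

```text
t 34.15 [0.4673 0.2797 0.2028] [179.9846   0.0133 178.4488] [-0.3693 -0.9262 -0.7145] 0.039956613337759815
```

View pics/c12_t.png

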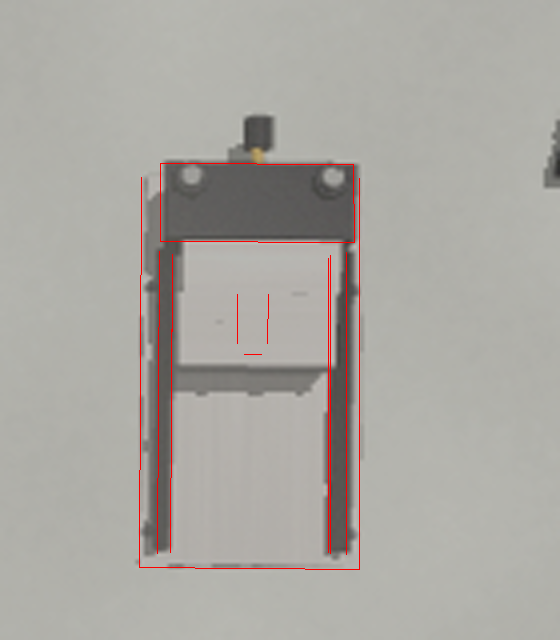

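View pics/c12_s.png

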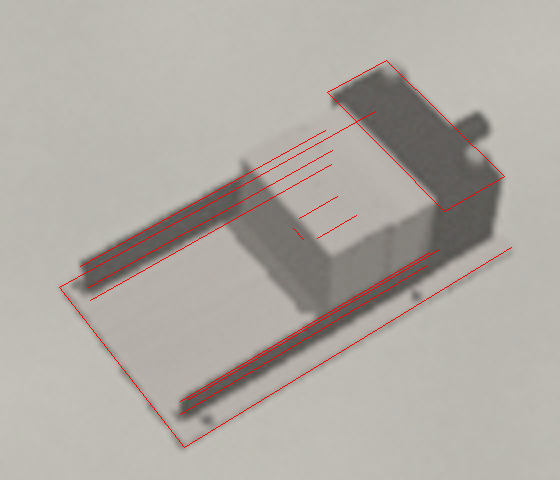

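View pics/top12.png

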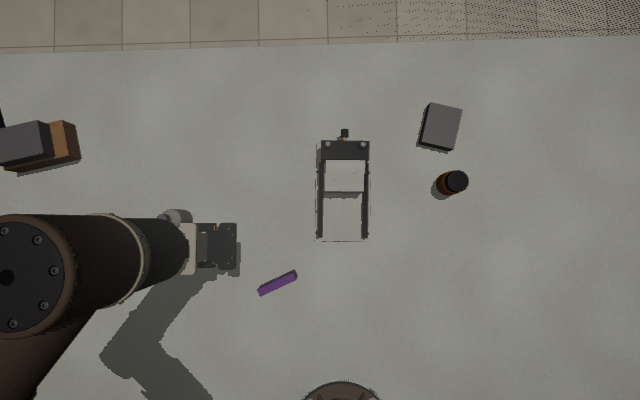

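```bash
python3 - <<'E'
from h import *
T=cam('top')
cx,cy,yaw=.6412,-.0189,-.0294;c,s=np.cos(yaw),np.sin(yaw)
for u,v in((180,366.5),(334,366.5),(182,241),(255,241),(255,366.5)):
    d=p2w(T,[[(u+.5)/4-.5+280,(v+.5)/4-.5+100]],.068)[0]-[cx,cy,0]; print(1e3*(c*d[0]+s*d[1]),1e3*(-s*d[0]+c*d[1]))
print(job_done(), get_state()['t'])
E
```

```text
-72.14768591938235 43.41190987386772
-71.66322116799425 -44.347006299301704
0.019736987369703377 42.64041646879618
0.19400242609972668 0.8260995633741385
-71.91154600639895 0.6360778463105625
the job is handed in; nothing more can be done
the job is handed in; nothing more can be done
```

I loaded the spacer, then the plate, then the cover onto the arbor. I set each one between the rails and pushed it home with two spread fingers. I then moved the gripper clear and handed the job in at about 34 s of the 72 s allowed; no verdict is reported.

- **Stack length:** in the last top view the stack ends at cradle x ≈ -72 mm, which is exactly 30 + 18 + 24 mm with no gaps. Its rear edge is square to within about 0.3°, and it sits within about 1 mm of centre in y.
- **Push contacts:** each part met its stop where I predicted, with at most about 10 N on the wrist in the readings I took.
- **Bystanders:** the jar, slide box and purple look-alike are where they started in the top view. The arm partly hides the wash bottle there, but I saw no sign of contact with it.
- **Failed or disagreeing checks:** none failed. Small 1–2 mm differences between cameras were within the stated calibration. When held over the cradle, the plate and cover were about 4 mm off-centre, and I corrected both before lowering them.

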